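# Start the bottle mixer

### The arm

A 6-joint arm with a two-finger parallel gripper is mounted at the origin on the work surface. World frame = base frame: x ahead of the robot, y to its left, z up, the work surface at z = 0. Lengths are in mm, angles in rad, forces in N, time in s.
With the tool pointing down it reaches from about 400 to 925 mm from the base axis. Payload 12.5 kg.
Tool frame: the origin (TCP) lies at the centre of the arm's flange, where the gripper is bolted on; the fingertips stand 190 mm ahead of it and the grasp point (between the pads) lies 171 mm ahead of it; z points along the fingers, y is the direction in which the jaws open and shut (so a half turn about z gives the same grasp; the last joint's range is limited). The gripper opens to 95 mm and grips with 3 to 60 N. Pads are 20 mm wide; open, the fingers measure 119 mm over their backs; the gripper's body (75 mm by 180 mm) begins 59 mm behind the grasp point.
Start: joints at [1.182, 0.491, 1.559, -0, 1.092, -0.106], TCP at [174.379, 600.181, 404.761] pointing down, gripper open.
Joint ranges: [-3.1, 3.1], [-0.84, 2.19], [0.05, 2.79], [-1.13, 4.28], [0.06, 2.93], [-2.69, 2.69]. Speed limits (rad/s): [2.22, 2.22, 2.79, 3.14, 3.14, 3.14].

### API

Orientations are given as [roll, pitch, yaw] about the fixed x, y, z axes, in that order (R = Rz(yaw) Ry(pitch) Rx(roll)).
In Python, from cell import env, optics gives the robot as it stands.
- The arm moves only by the tool apply_moves, never from a script. Its argument "commands" is a list of rows, each a list of 7 numbers: the turn, a rotation vector about the tool's x, y, z in degrees, then the shift along the tool's x, y, z in m, then the finger opening in m, from 0 to 0.0951. A call has 1 to 5 rows; each row shifts and turns the commanded pose from where the row before left it, along the tool's axes as they then stand; what a row does not reach is not made up. A row lasts 1/12 s, in which the tool goes at most 41.7 mm and 7.16 degrees, less where a joint would pass 70% of its speed; a pose out of reach is approached as far as the arm can. A call with a gripper value outside its range is refused whole. The fingers move at their own pace and stop on an object; the grip force is fixed at half the most. Time passes only in rows, so rows that do not move let the fingers close. It gives the time, the measured TCP pose, the force and the opening at its end, in the units of the state.
- env.state(): the state, without advancing time (a new reading comes with each control period).
- optics.read_camera(name): name is "side" or "top"; returns a dict with "color" (384x512x3 uint8, red, green, blue), "fx", "fy", "cx", "cy" (pixels), "eye" and "rotation" of the camera in the world. Camera axes: x right, y up, looking along -z (the intrinsics and any distortion apply to the point x, -y, -z); pixel columns grow to the right and rows downward; lengths in mm; the calibration is good to about 2 mm. A picture is of the moment at which its call begins. There is no depth.
- env.job_done(): hands the job in, once; it reports no verdict.
The state is a dict: "t": time; "joints": joint angles; "qvel": joint speeds; "tau": joint torques, N m; "eef_pos": TCP position; "tcp_rot": TCP orientation; "ft_force": force on the tool from outside, world axes, zero at the start; "moment": the same for the moment, N m; "opening": opening from 0.0 (shut) to 1.0 (fully open).
Only numpy, scipy, OpenCV 4.12 (cv2) and the standard library are available. Lean on these libraries where they do the work, as an engineer would, in place of code of your own. Each camera call takes 0.05 s, during which the arm holds its last target. There are 200 camera calls.

### The job

Two identical mixers stand on the laboratory bench, both switched off. Switch on the one that carries the tall narrow bottle by pushing down the raised front half of its rocker (the half nearer the robot) until it snaps over; leave the bottle standing where it is and the mixer with the squat jar switched off.

Things in the scene. Friction and masses are not known exactly. Their poses are not given: they have to be found in the camera images.
- bottle_mixer_switch (a joint): Black rocker of the mixer carrying the tall bottle: two halves, each 33 mm long (front to rear) and 40 mm wide, meeting in a shallow V. 0 rad = off: front half raised, front edge 88 mm above the bench. 0.4 = on: front half nearly level, front edge 75 mm up. Over-centre: past 0.2 it snaps over by itself. Takes about 5 N (7 N nearer the crease); fingertips lowered on the front half to 77 mm carry it over; hard stop.
- bottle_mixer_rocker (a point): Middle crease of that rocker, on its hinge axis, 78 mm above the bench; does not tilt with it. Axes are the mixer's: x from front half to rear half (away from the robot, yaw within 0.35 rad), y left, z up. Push the front half at about x = -22 mm, y = 0. Grey deck 67 mm, bezel round the rocker 71 mm above the bench; an 18 mm high dial at x = +73 mm. The platform's centre is at x = +30, y = +150 mm.
- jar_mixer_switch (a joint): The same rocker on the other, identical mixer, whose platform carries a squat wide white jar (84 mm across, 80 mm high). 0 rad = off (as it starts), 0.4 = on. Each mixer is a white box fixed to the bench, 160 mm front to rear, 270 mm wide: round platform 136 mm across on the left as the robot sees it, grey control deck with the rocker in front and a dial behind on the right.
- bottle: Tall narrow white capped bottle, 64 mm across and 150 mm high, loose on its mixer's platform (87 mm above the bench), so its top is 237 mm up; over 100 mm from the rocker. Origin at the centre of its underside, z up. A similar bottle with a green cap on the bench itself has nothing to do with the job.
Not all that is in view belongs to the job. Leave any blue or purple look-alike of the bottle alone.

How it is judged:
By the outcome, as a careful person would: the job done as asked, in the order asked, and still so for the second after the job is handed in, with the robot touching nothing.
It also fails if it takes over 32 s, if anything falls off the work surface, if the arm or the gripper's body presses on something with over 40 N, if the wrist force passes 120 N, or if a joint passes its speed limit or range.

## Working session

There is one attempt and no reset: what is moved stays moved. The work goes in short steps, Python scripts to look and compute and a tool call to move; the robot and the scene stay as the last step left them, time stands still between calls to the robot, and variables do not carry over. Pictures are saved under pics/ and viewed, about 8 in all and at most 12, crops included, and the job is handed in when it is done.

Besides the shell and the picture viewer there is one more tool, called after "Call:" as name([rows], argument=value, ...), one row to a line, values as JSON. apply_moves: Moves the arm, as the interface text tells. Its arguments: {"type":"object","properties":{"commands":{"type":"array","items":{"type":"array","items":{"type":"number"}}}},"required":["commands"]}

```bash
mkdir -p pics; python3 - <<'E'
from cell import env, optics
import cv2, pickle
for n in("top","side"):
    c=optics.read_camera(n); pickle.dump(c,open(n+".pkl","wb"))
    cv2.imwrite(f"pics/{n}0.png",cv2.resize(c["color"][:,:,::-1],(800,600),interpolation=cv2.INTER_CUBIC))
    print(n,{k:v for k,v in c.items() if k!="color"})
print(env.state())
E
```

```text
top {'fx': 382.8451614582437, 'fy': 382.8451614582437, 'cx': 259.2136733379637, 'cy': 194.4770658779024, 'eye': array([ 399.51947845,   62.5981313 , 1166.75301536]), 'rotation': array([ 6.83161354e-02,  1.45096297e-03, -1.58454774e+00])}
side {'fx': 458.08046912586445, 'fy': 458.08046912586445, 'cx': 252.45851410264322, 'cy': 194.0695201481899, 'eye': array([ 232.13046201, -571.37927305,  858.76886412]), 'rotation': array([ 0.70471873, -0.00182582, -0.35716164])}
{'t': 0.1, 'joints': array([ 1.18237889e+00,  4.91482729e-01,  1.55939097e+00,  1.10550822e-06,
        1.09171121e+00, -1.05620131e-01]), 'qvel': array([ 0.00079906, -0.00199213, -0.00216953, -0.00212543,  0.00064196,
       -0.00050626]), 'tau': array([ 1.67118746e-03, -6.13620973e+01, -2.58605021e+01,  6.93774107e-02,
        4.69904719e-02, -4.44737418e-05]), 'eef_pos': array([174.37992471, 600.1474504 , 404.22953018]), 'tcp_rot': array([-3.14060604e+00, -1.05581741e-04,  2.85879479e+00]), 'ft_force': array([0.22516452, 0.63914252, 0.70580467]), 'moment': array([ 0.0329639 , -0.00625902,  0.03006094]), 'opening': 0.9995025516287654}
```

View pics/top0.png

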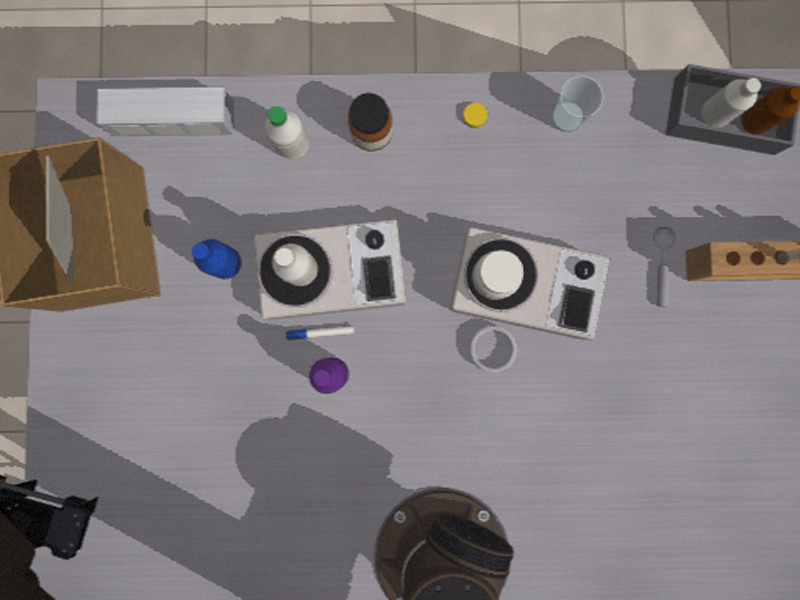

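View pics/side0.png

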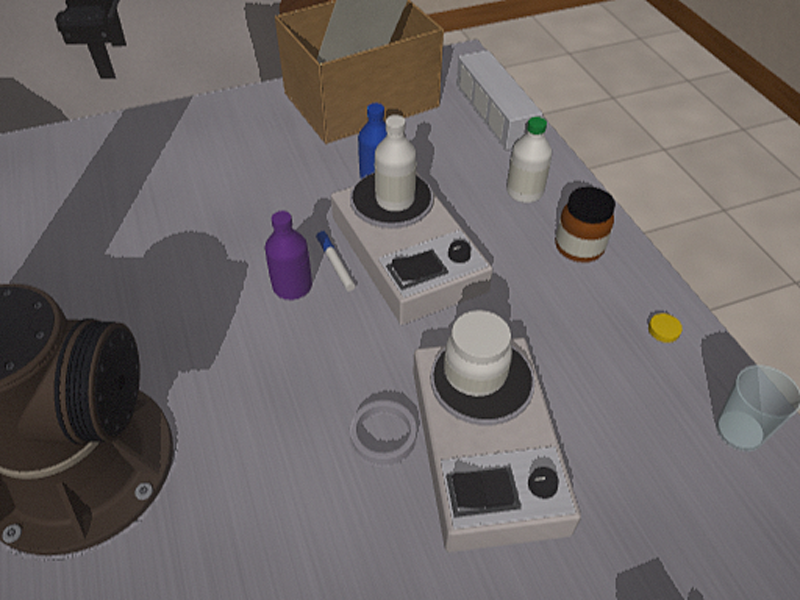

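Top view: the bottle mixer is the left one, with its rocker at about (379,279) and platform at about (295,270). The jar mixer is on the right. In the side view, the bottle mixer is the far one, rocker at about (418,268). Next I'll zoom in on the rocker.

```bash
cat > h.py <<'E'
import numpy as np, pickle
from scipy.spatial.transform import Rotation as R
def ray(c,u,v,z):
    M=R.from_euler("xyz",c["rotation"]).as_matrix()
    d=M@np.array([(u-c["cx"])/c["fx"],-(v-c["cy"])/c["fy"],-1])
    return c["eye"]+d*(z-c["eye"][2])/d[2]
def proj(c,p):
    M=R.from_euler("xyz",c["rotation"]).as_matrix()
    q=M.T@(np.asarray(p)-c["eye"]); return np.array([c["cx"]-c["fx"]*q[0]/q[2], c["cy"]+c["fy"]*q[1]/q[2]])
E
python3 - <<'E'
from h import *; import cv2
t=pickle.load(open("top.pkl","rb")); s=pickle.load(open("side.pkl","rb"))
k=800/512
for n,u,v in(("c",379,279),("plat",295,270)): print(n,ray(t,u/k,v/k,78))
for q in((255,234),(398,220),(405,303),(262,319)): print(ray(t,q[0]/k,q[1]/k,67))
print("side",ray(s,418/k,268/k,78))
a=t["color"][135:210,155:265,::-1]; b=s["color"][110:215,205:320,::-1]
a=cv2.resize(a,None,fx=7,fy=7,interpolation=cv2.INTER_CUBIC)[:,300:]
b=cv2.resize(b,None,fx=7,fy=7,interpolation=cv2.INTER_CUBIC)[270:795,200:]
cv2.imwrite("pics/ta.png",a);cv2.imwrite("pics/sb.png",b);print(a.shape,b.shape)
E
```

```text
c [520.29495636 110.13136395  78.        ]
plat [539.00769504 263.8278636   78.        ]
[608.77362846 340.12461906  67.        ]
[631.36538202  74.07100047  67.        ]
[476.39062356  63.17620775  67.        ]
[450.52358109 326.70654901  67.        ]
side [522.7376053  102.69774097  78.        ]
(525, 470, 3) (465, 605, 3)
```

View pics/ta.png

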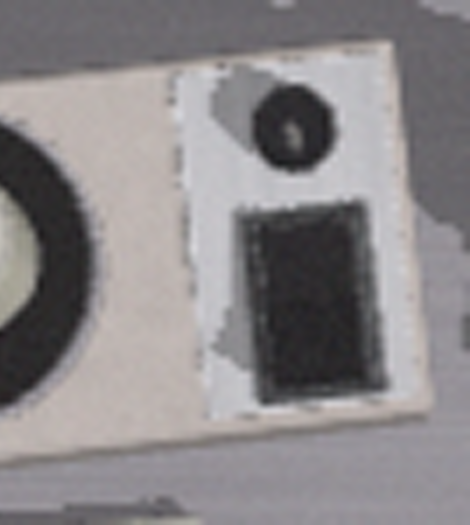

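View pics/sb.png

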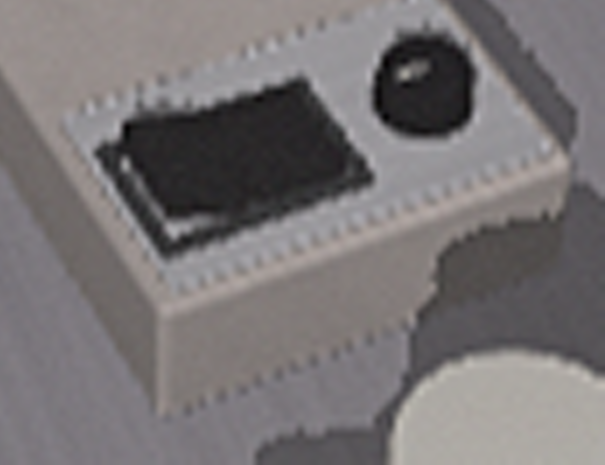

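The crops show the bezel corners. Top crop: (237,212), (366,203), (386,387), (260,402). Side crop: front-left (97,150), front-right (170,255), rear-right (373,180). The front half is raised, so the mixer is off.

```bash
python3 - <<'E'
from h import *
from cell import env
t=pickle.load(open("top.pkl","rb")); s=pickle.load(open("side.pkl","rb"))
P=[ray(t,155+(x+300.5)/7-.5,135+(y+.5)/7-.5,71) for x,y in((237,212),(366,203),(386,387),(260,402))]
S=[ray(s,205+(x+200.5)/7-.5,110+(y+270.5)/7-.5,71) for x,y in((97,150),(170,255),(373,180))]
P=np.array(P);S=np.array(S);print(P.round(1),S.round(1),sep="\n")
c1=P.mean(0); c2=(S[0]+S[2])/2
d=P[0]-P[3]+P[1]-P[2]; e=S[2]-S[1]
y1,y2=np.arctan2(d[1],d[0]),np.arctan2(e[1],e[0]); print(c1,c2,y1,y2)
st=env.state()
for c in (c1,c2,(c1+c2)/2):
  yaw=y1
  tgt=c[:2]-22*np.array([np.cos(yaw),np.sin(yaw)])
  T=R.from_euler("xyz",st["tcp_rot"]).as_matrix()
  print(tgt,"tool shift",T.T@(np.r_[tgt,77+190]-st["eef_pos"]))
# dial-based and box-based checks
c=(c1+c2)/2
print("dial pred",c[:2]+73*np.array([np.cos(y1),np.sin(y1)]),"dial top meas",ray(t,155+(293+300)/7-.5,135+127/7-.5,85))
print("joint angles for yaw",np.degrees(y1),"tool yaw",np.degrees(st["tcp_rot"][2]))
E
```

```text
[[561.3 142.5  71. ]
 [564.2  89.3  71. ]
 [488.1  82.   71. ]
 [482.6 133.8  71. ]]
[[482.2 131.5  71. ]
 [488.4  78.6  71. ]
 [564.2  86.3  71. ]]
[524.04509341 111.9213466   71.        ] [523.16632478 108.91027545  71.        ] 0.10316537473830822 0.10134273896946921
[502.16206365 109.65573221] tool shift [-451.64512802 -379.40764201  137.55624193]
[501.28329502 106.64466106] tool shift [-451.64148516 -382.54432194  137.55933702]
[501.72267934 108.15019664] tool shift [-451.64330659 -380.97598198  137.55778947]
dial pred [596.21758057 117.9335315 ] dial top meas [593.99213788 118.57163639  85.        ]
joint angles for yaw 5.9109405643906205 tool yaw 163.79687578488935
```

Rocker centre is about (523.6,110.4) with yaw 0.102, and the two cameras agree to about 3 mm. I'll push with closed fingers at (501.7,108.5). The jaw axis goes along the mixer's x (tool yaw about 95.9°) so the wide gripper body stays clear of the bottle.

Call:
apply_moves([
  [0,0,3.4,-0.025,-0.015,-0.008,0],
  [0,0,3.4,-0.025,-0.015,-0.008,0],
  [0,0,3.4,-0.025,-0.015,-0.008,0],
  [0,0,3.4,-0.025,-0.015,-0.008,0],
  [0,0,3.4,-0.025,-0.015,-0.008,0],
])

```text
t: 0.52
eef_pos: [260.5, 481.6, 444.7]
tcp_rot: [-3.141, 0.0, 2.559]
ft_force: [0.7, -0.0, -0.3]
opening: 0.705
```

Call:
apply_moves([
  [0,0,3.4,-0.0285,-0.007,0,0],
  [0,0,3.4,-0.0285,-0.007,0,0],
  [0,0,3.4,-0.0285,-0.007,0,0],
  [0,0,3.4,-0.0285,-0.007,0,0],
  [0,0,3.4,-0.0285,-0.007,0,0],
])

```text
t: 0.93
eef_pos: [346.9, 363.5, 444.6]
tcp_rot: [-3.141, -0.0, 2.262]
ft_force: [0.2, 1.0, 0.8]
opening: 0.356
```

Call:
apply_moves([
  [0,0,3.4,-0.0295,0.0015,0,0],
  [0,0,3.4,-0.0295,0.0015,0,0],
  [0,0,3.4,-0.0295,0.0015,0,0],
  [0,0,3.4,-0.0295,0.0015,0,0],
  [0,0,3.4,-0.0295,0.0015,0,0],
])

```text
t: 1.35
eef_pos: [433.2, 244.3, 444.5]
tcp_rot: [-3.141, -0.0, 1.966]
ft_force: [-0.1, 0.3, -0.1]
opening: 0.025
```

Call:
apply_moves([
  [0,0,3.4,-0.0275,0.01,0,0],
  [0,0,3.4,-0.0275,0.01,0,0],
  [0,0,3.4,-0.0275,0.01,0,0],
  [0,0,3.4,-0.0275,0.01,0,0],
  [0,0,3.4,-0.0275,0.01,0,0],
])

```text
t: 1.77
eef_pos: [518.9, 126.2, 444.5]
tcp_rot: [-3.141, -0.0, 1.669]
ft_force: [-0.0, 0.4, 1.0]
opening: 0.007
```

Call:
apply_moves([
  [0,0,0,0,0,0,0],
  [0,0,0,0,0,0,0],
])

```text
t: 1.93
eef_pos: [518.6, 126.4, 444.3]
tcp_rot: [-3.141, -0.0, 1.67]
ft_force: [-0.3, 0.2, 0.5]
opening: 0.007
```

```bash
cat > chk.py <<'E'
from h import *
from cell import env
st=env.state(); T=R.from_euler("xyz",st["tcp_rot"]).as_matrix()
tip=st["eef_pos"]+190*T[:,2]
print(st["t"],st["eef_pos"],np.degrees(st["tcp_rot"]),"tip",tip,st["ft_force"],st["opening"])
print("tool shift",T.T@(np.array([501.7,108.5,77])-tip))
E
python3 chk.py
```

```text
1.9333 [518.62456921 126.42926098 444.25381112] [-1.79947533e+02 -5.81488755e-03  9.56742755e+01] tip [518.44952787 126.43124674 254.25389176] [-0.2525128   0.18099733  0.54439611] 0.007119880746860918
tool shift [-16.2052982  -18.27805043 177.26905997]
```

Call:
apply_moves([
  [0,0,0,-0.016,-0.018,0,0],
  [0,0,0,0,0,0.03,0],
  [0,0,0,0,0,0.03,0],
  [0,0,0,0,0,0.03,0],
  [0,0,0,0,0,0.03,0],
])

```text
t: 2.35
eef_pos: [501.0, 110.7, 323.8]
tcp_rot: [3.141, -0.0, 1.674]
ft_force: [1.0, 0.5, -0.2]
opening: 0.007
```

Call:
apply_moves([
  [0,0,0,0,0,0.02,0],
  [0,0,0,0,0,0.012,0],
  [0,0,0,0,0,0,0],
  [0,0,0,0,0,0,0],
])

```text
t: 2.68
eef_pos: [501.6, 110.5, 292.6]
tcp_rot: [-3.14, -0.0, 1.673]
ft_force: [0.1, 0.2, 0.7]
opening: 0.008
```

```bash
python3 chk.py; python3 - <<'E'
from cell import optics; import cv2
s=optics.read_camera("side")
b=cv2.resize(s["color"][60:215,205:320,::-1],None,fx=3.8,fy=3.8,interpolation=cv2.INTER_CUBIC)
cv2.imwrite("pics/s1.png",b)
E
```

```text
2.6833 [501.62380496 110.51972443 292.63957165] [-1.79932342e+02 -9.44711409e-03  9.58811940e+01] tip [501.39741457 110.52789792 102.6397067 ] [0.13116949 0.2260951  0.71584758] 0.00814726429403336
tool shift [-2.05245635  0.12347826 25.6392407 ]
```

View pics/s1.png

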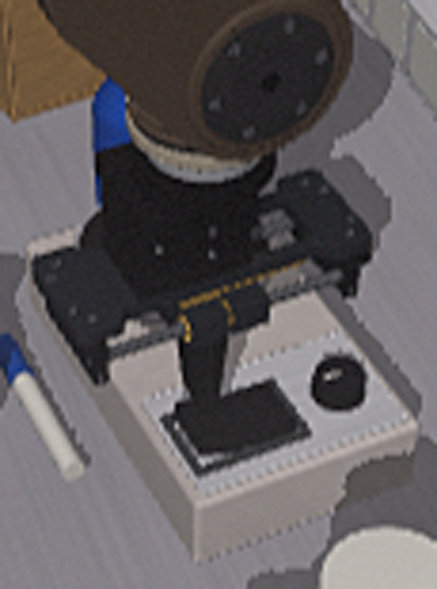

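The closed fingers are over the front half of the rocker (about (205,400)) and clear of the dial and bottle. Lowering now, watching the force.

Call:
apply_moves([
  [0,0,0,-0.002,0,0.007,0],
  [0,0,0,0,0,0.005,0],
  [0,0,0,0,0,0.003,0],
  [0,0,0,0,0,0.003,0],
  [0,0,0,0,0,0.002,0],
])

```text
t: 3.15
eef_pos: [501.9, 107.8, 272.6]
tcp_rot: [-3.141, -0.0, 1.672]
ft_force: [-0.7, 0.7, 1.4]
opening: 0.004
```

Call:
apply_moves([
  [0,0,0,0,0,0.002,0],
  [0,0,0,0,0,0.002,0],
  [0,0,0,0,0,0.0015,0],
  [0,0,0,0,0,0,0],
  [0,0,0,0,0,0,0],
])

```text
t: 3.57
eef_pos: [502.1, 107.8, 267.1]
tcp_rot: [-3.142, -0.0, 1.672]
ft_force: [0.4, -0.2, -0.7]
opening: 0.004
```

```bash
python3 chk.py
```

```text
3.5667 [502.12857927 107.81521583 267.14372633] [-1.79999815e+02 -5.82603998e-03  9.57933336e+01] tip [502.12601993 107.83437523  77.14372731] [ 0.36471789 -0.2180384  -0.68769804] 0.0039101073300483145
tool shift [ 0.70521313 -0.35665503  0.14380017]
```

The force is back near zero at 77 mm, so it has probably snapped over. I'll lift, move the arm clear and look.

Call:
apply_moves([
  [0,0,0,0,0,-0.01,0],
  [0,0,0,0,0,-0.03,0],
  [0,0,0,0,0,-0.035,0],
  [0,0,0,0,0,-0.035,0],
  [0,0,0,0,0,-0.035,0],
])

```text
t: 3.98
eef_pos: [501.6, 107.8, 414.7]
tcp_rot: [3.141, -0.0, 1.672]
ft_force: [-0.0, 0.3, 0.0]
opening: 0.007
```

Call:
apply_moves([
  [0,0,0,0,0,-0.035,0],
  [0,0,0,0,0,-0.035,0],
  [0,0,0,0,0,-0.035,0],
  [0,0,0,0,-0.03,0,0],
  [0,0,0,0,-0.03,0,0],
])

```text
t: 4.4
eef_pos: [441.6, 101.6, 519.4]
tcp_rot: [3.138, -0.0, 1.672]
ft_force: [-0.4, 0.7, 0.6]
opening: 0.004
```

Call:
apply_moves([
  [0,0,0,0,0,0,0],
  [0,0,0,0,0,0,0],
])

```text
t: 4.57
eef_pos: [440.9, 101.7, 518.6]
tcp_rot: [3.14, -0.0, 1.672]
ft_force: [0.5, -0.1, 0.1]
opening: 0.004
```

```bash
python3 chk.py; python3 - <<'E'
from cell import optics; import cv2, pickle, numpy as np
o=pickle.load(open("side.pkl","rb"))["color"]
s=optics.read_camera("side")["color"]
f=lambda i:cv2.resize(i[120:215,205:320,::-1],None,fx=3.4,fy=3.4,interpolation=cv2.INTER_CUBIC)
cv2.imwrite("pics/s2.png",np.hstack([f(o),f(s)]))
cv2.imwrite("pics/s3.png",cv2.resize(s[:,:,::-1],(800,600)))
E
```

```text
4.5667 [440.90610292 101.67034984 518.62626969] [ 1.79884834e+02 -3.92410092e-03  9.58018061e+01] tip [441.28473661 101.72190189 328.62665396] [ 0.50566561 -0.13956073  0.09512631] 0.003847276083703241
tool shift [  0.61890645  60.28506999 251.74838021]
```

View pics/s2.png

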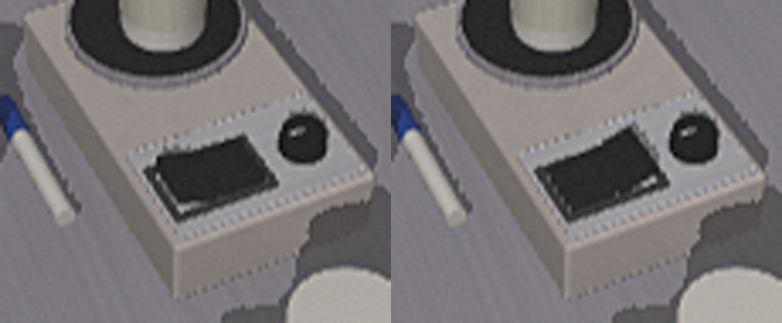

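View pics/s3.png

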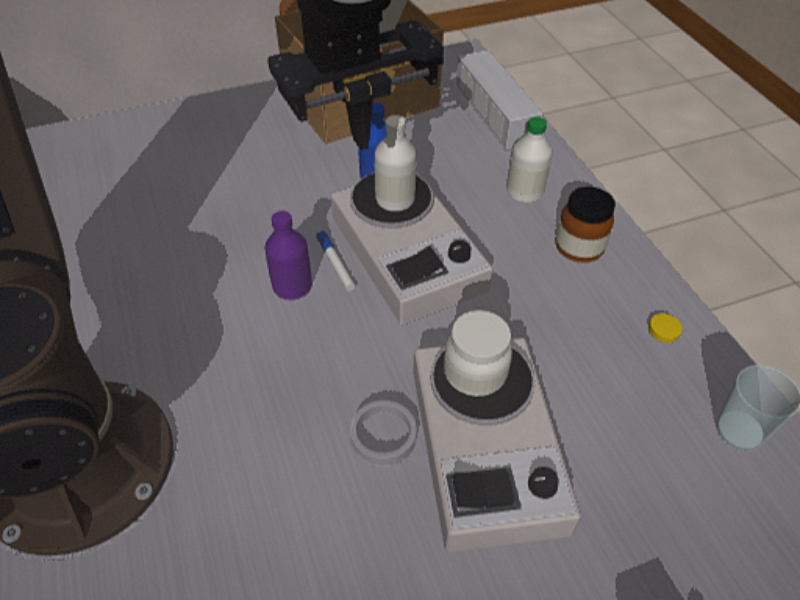

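The rocker has flipped: its rear half is now raised (right panel, about (630,135)) and its front half is down. The bottle is still at (395,160), the jar mixer looks unchanged, and the arm is clear.

```bash
python3 -c "
from cell import env; print(env.job_done())"
```

```text
the job is handed in; nothing more can be done
None
```

The mixer with the tall bottle is switched on, and the job is handed in. I pressed the front half of its rocker down to 77 mm with closed fingers, then lifted the arm clear. It took about 4.6 s of the 32 s allowed.

- **Switch:** the last side picture shows the front half of the rocker down and the rear half raised, the reverse of the start.
- **Rest of the scene:** in that picture the bottle stands where it was, and the jar mixer's rocker looks unchanged (off).
- **Force:** readings at the end of each move were at most about 1.4 N. They don't show the push itself, so the picture is the evidence that it snapped over.
- **Disagreement:** the two cameras placed the rocker about 3 mm apart. I used the average, and the push landed on the front half as planned.

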